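# Tap a cable-cleat base home in the drill jig

### The job

Pick up the tapping bar from its wooden rest and, with its tip, nudge the aluminium cleat base along the groove of the drill jig in small, slow, gentle taps, in under the bush plate, until it sits fully home against the stop pin that is hidden inside; finish with a steady press of the bar, about a 10 N push for half a second, to be sure it is bedded on the pin and not merely dragging. The pin is slim, so never push with more than 25 N, never bat the part along, and do not touch it with your fingers. Then lay the bar back in the two notches of its rest and leave the other things on the bench alone.

Things in the scene. Friction and masses are not known exactly. Their poses are not given: they have to be found in the camera images.
- jig: Drill jig screwed to the bench: dark steel base plate 345 x 130 x 12 mm with a straight groove along its middle that goes in under a steel bush plate. Origin: bench level, on the groove's centre line, under the mouth (the bush plate's near edge). x axis: level, along the groove, INTO the jig; z up. Base plate from x = -160 to +185 mm. It is fixed.
- jig_mouth (a point): Centre of the groove's floor at the mouth, 12 mm above the bench; axes as the jig's. The groove is 43 mm wide: outside the mouth (95 mm) between two guide strips 6 mm high, inside between solid side blocks. The mouth is 40 mm high, up to the bush plate's underside.
- jig_plate (a point): Middle of the bush plate's top (170 x 103 mm), 62 mm above the bench; the two bushes rise 9 mm above it. Hidden below, an upright 10 mm stop pin stands on the centre line in one of three holes: it halts the cleat's leading face 95, 120 or 145 mm inside the mouth. Which one varies, is not seen or measured and must be felt. It does not give: met at over 20 mm/s, the knock alone nears 25 N.
- cleat: Cable-cleat base: aluminium block 90 (x) x 40 x 34 mm high, flat land at each end, cable saddle across the middle; about 0.3 kg, loose on the groove's floor, its leading end just under the bush plate. Origin: centre of its underside; x axis along the groove, into the jig. Flat end faces. It slides with a drag of roughly 1 to 4 N and stays where it is left.
- cleat_front (a point): Centre of the cleat's leading end face (the one inside the jig), 17 mm above its underside.
- cleat_back (a point): Centre of the cleat's trailing end face (the one to tap, outside the mouth at the start), 17 mm above its underside.
- bar: Tapping bar: aluminium, black plastic ends, 220 (x) x 20 (y) x 24 mm high, 0.22 kg, both ends alike. Origin: centre of its underside. It lies in its rest, underside 24 mm above the bench; the middle 140 mm is free to grip across the width. To tap, hold it level, in line with the groove, underside about 10 mm above the groove's floor: it then meets the cleat's end face and passes under the bush plate.
- rest: Wooden rest fixed to the bench for the tapping bar: board 190 x 70 mm, 8 mm thick, with two upright cradles at x = +80 and -80 mm, each 16 mm long with a notch 32 mm wide whose floor is 24 mm and whose cheeks end 34 mm above the bench. Origin: centre, bench level. x axis along the bar's lie, z up.
- bin: Bystander: open cardboard parts tray 120 x 100 x 50 mm holding steel spacers, loose. Origin: centre of its underside.
- strut: Bystander: offcut of galvanised strut channel 180 x 41 x 41 mm, loose, open side up. Origin: centre of its underside.
- jar: Bystander: clear plastic jar with white cap, 64 mm across, 75 mm high, loose. Origin: centre of its underside.
Not all that is in view belongs to the job. Several things have the shape of the bar; the one meant has the colours described above. Several things have the shape of the rest; the one meant has the colours described above.

How it is judged:
By the outcome, as a careful person would: the job done as asked, in the order asked, and still so for the second after the job is handed in, with the robot touching nothing.
It also fails if it takes over 72 s, if anything falls off the work surface, if the arm or the gripper's body presses on something with over 40 N, if the wrist force passes 120 N, or if a joint passes its speed limit or range.

### The arm

A 6-joint arm with a two-finger parallel gripper is mounted at the origin on the work surface. World frame = base frame: x ahead of the robot, y to its left, z up, the work surface at z = 0. Lengths are in m, angles in rad, forces in N, time in s.
With the tool pointing down it reaches from about 0.375 to 0.975 m from the base axis. Payload 3.8 kg.
Tool frame: the origin (TCP) lies at the very end of the fingers, on their centre line; the grasp point (between the pads) lies 19 mm behind it (bot.grip_point_offset is the distance from the TCP to the grasp point, in m); z points along the fingers, x is the direction in which the jaws open and shut, and the axes are right-handed (so a half turn about z gives the same grasp; the last joint's range is limited). The gripper opens to 85 mm and grips with 20 to 120 N. Pads are 22 mm wide; open, the fingers measure 114 mm over their backs; the gripper's body (76 mm by 85 mm) begins 54 mm behind the grasp point. The pads swing forward as they close: fully open they stand 13 mm farther back than shut.
Start: joints at [1.185, 0.264, 1.604, -0, 1.274, -0.037], TCP at [0.231, 0.634, 0.231] pointing down, gripper open.
Joint ranges: [-2.63, 2.63], [-0.94, 2.18], [0.31, 2.57], [-1.31, 4.45], [0, 2.66], [-2.55, 2.55]. Speed limits (rad/s): [2.57, 2.57, 3.14, 3.14, 3.14, 3.14].

### API

Orientations are given as a rotation vector (axis times angle).
In Python, from workcell import bot, read_camera gives the robot as it stands.
- The arm moves only by the tool arm_command, never from a script. Its argument "rows" is a list of rows, each an object with "delta_rot": the turn, a rotation vector about the tool's x, y, z in rad, a list of three; "xyz": the shift along the tool's x, y, z in m, a list of three; "gripper": the finger opening in m, from 0 to 0.0854. A call has 1 to 12 rows; each row shifts and turns the commanded pose from where the row before left it, along the tool's axes as they then stand; what a row does not reach is not made up. A row lasts 1/10 s, in which the tool goes at most 50 mm and 8.59 degrees, less where a joint would pass 70% of its speed; a pose out of reach is approached as far as the arm can. A call is refused whole if a number of a shift passes 0.05 or a number of a turn 0.15, either way. A call with a gripper value outside its range is refused whole. The fingers move at their own pace and stop on an object; "force" is the grip in N (left out, the last holds). Time passes only in rows, so rows that do not move let the fingers close. It gives the time, the measured TCP pose, the force and the opening at its end, in the units of the state.
- bot.read_state(): the state, without advancing time (a new reading comes with each control period).
- read_camera(name): name is "side" or "top"; returns a dict with "pixels" (480x640x3 uint8, red, green, blue), "range_z" (480x640 float32, m along the optical axis (not along the pixel's ray), 0 where there is no reading), "intrinsics" (3x3 intrinsics, pixels), "camera_from_world" (4x4, takes a point from world to camera coordinates). Camera axes: x right, y up, looking along -z (the intrinsics and any distortion apply to the point x, -y, -z); pixel columns grow to the right and rows downward; lengths in m; the calibration is good to about 2 mm. A picture is of the moment at which its call begins.
- bot.finish_job(): hands the job in, once; it reports no verdict.
The state is a dict: "time": time; "q": joint angles; "joint_vel": joint speeds; "joint_torque": joint torques, N m; "tool_pos": TCP position; "tcp_rot": TCP orientation; "wrist_force": force on the tool from outside, world axes, zero at the start; "torque": the same for the moment, N m; "width": opening from 0.0 (shut) to 1.0 (fully open).
Only numpy, scipy, OpenCV 4.12 (cv2) and the standard library are available. Lean on these libraries where they do the work, as an engineer would, in place of code of your own. Each camera call takes 0.05 s, during which the arm holds its last target.

## Working session

There is one attempt and no reset: what is moved stays moved. The work goes in short steps, Python scripts to look and compute and a tool call to move; the robot and the scene stay as the last step left them, time stands still between calls to the robot, and variables do not carry over. Pictures are saved under pics/ and viewed, and the job is handed in when it is done.

Besides the shell and the picture viewer there is one more tool, called after "Call:" by a JSON object that holds its "name" and its "arguments". arm_command: Moves the arm, as the interface text tells. Its arguments: {"type":"object","properties":{"rows":{"type":"array","items":{"type":"object","properties":{"delta_rot":{"type":"array","items":{"type":"number"}},"xyz":{"type":"array","items":{"type":"number"}},"gripper":{"type":"number"}}}},"force":{"type":"number"}},"required":["rows"]}

```bash
ls; mkdir -p pics; python3 - <<'E'
from workcell import bot, read_camera
import cv2,pickle
for n in ("side","top"):
    c=read_camera(n); pickle.dump(c,open(f"{n}0.pkl","wb"))
    cv2.imwrite(f"pics/{n}0.png",c["pixels"][:,:,::-1]); print(n,c["intrinsics"],c["camera_from_world"])
print(bot.read_state())
E
```

```text
pics
side [[506.81139235   0.         318.00337685]
 [  0.         506.81139235 238.89558466]
 [  0.           0.           1.        ]] [[ 0.89514217 -0.44538202 -0.01885081 -0.46520854]
 [ 0.31849253  0.60938387  0.7260949  -0.22747015]
 [-0.31190223 -0.65596201  0.68733604 -1.09499973]
 [ 0.          0.          0.          1.        ]]
top [[464.70819041   0.         316.378537  ]
 [  0.         464.70819041 243.70021548]
 [  0.           0.           1.        ]] [[ 0.01259322 -0.99990258  0.00602019 -0.01620265]
 [ 0.9756239   0.01360616  0.21902711 -0.49809026]
 [-0.21908769  0.00311518  0.9757002  -0.91739497]
 [ 0.          0.          0.          1.        ]]
{'time': 0.1, 'q': array([ 1.18513656e+00,  2.64680150e-01,  1.60525777e+00,  1.40119912e-05,
        1.27368788e+00, -3.68913667e-02]), 'joint_vel': array([ 0.00075301, -0.00115467, -0.00380454, -0.00022337,  0.00010043,
        0.00062619]), 'joint_torque': array([ 7.38918952e-04, -5.16702104e+01, -3.68588734e+01,  5.81764448e-05,
        6.28051115e-03, -3.03084926e-05]), 'tool_pos': array([0.23041647, 0.63374752, 0.23007396]), 'tcp_rot': array([ 2.57228158,  1.80169325, -0.00269211]), 'wrist_force': array([ 0.32647864,  0.36478931, -0.47187625]), 'torque': array([0.0489612 , 0.01568943, 0.03649529]), 'width': 0.9946728654833655}
```

View pics/side0.png

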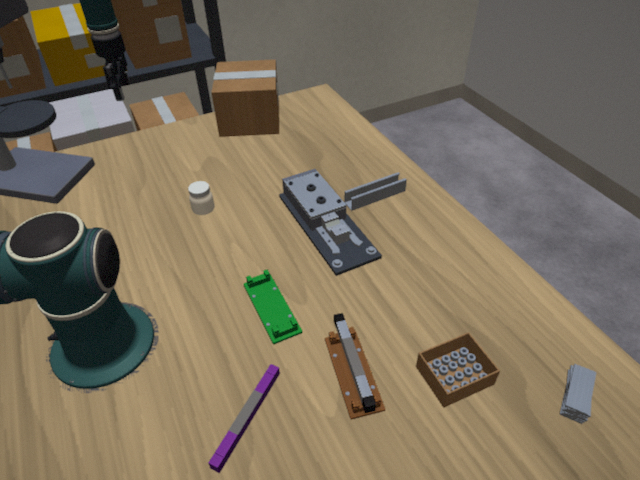

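View pics/top0.png

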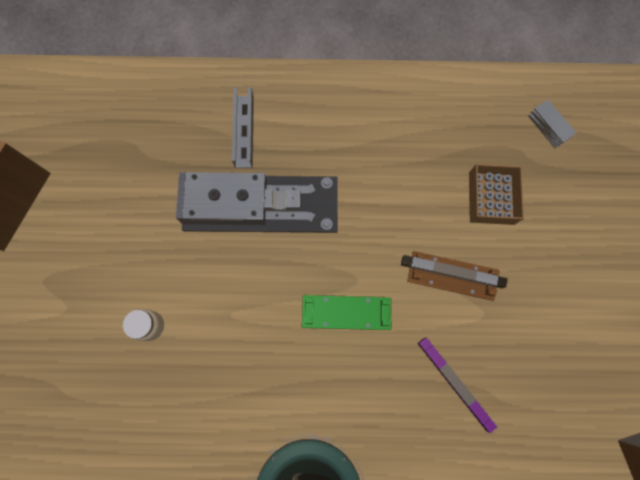

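```bash
cat > h.py <<'E'
import numpy as np,cv2
def cloud(c):
    K=c["intrinsics"];T=c["camera_from_world"];d=c["range_z"]
    v,u=np.mgrid[:480,:640]
    P=np.stack([(u-K[0,2])/K[0,0]*d,-(v-K[1,2])/K[1,1]*d,-d],-1)
    W=(P-T[:3,3])@T[:3,:3]
    W[d==0]=np.nan
    return W
def at_z(c,u,v,z):
    K=c["intrinsics"];T=c["camera_from_world"]
    r=np.array([(u-K[0,2])/K[0,0],-(v-K[1,2])/K[1,1],-1.])
    R=T[:3,:3].T; o=-R@T[:3,3]; d=R@r
    return o+d*(z-o[2])/d[2]
def proj(c,p):
    K=c["intrinsics"];T=c["camera_from_world"]
    q=T[:3,:3]@np.asarray(p)+T[:3,3]
    return np.array([K[0,0]*q[0]/-q[2]+K[0,2],K[1,1]*-q[1]/-q[2]+K[1,2]])
E
python3 - <<'E'
import pickle,numpy as np,cv2
from h import *
for n in("top","side"):
    c=pickle.load(open(n+"0.pkl","rb"));W=cloud(c)
    X,Y,Z=W[...,0],W[...,1],W[...,2]
    def rep(name,m):
        m=m.astype(np.uint8)
        k,lab,st,_=cv2.connectedComponentsWithStats(m)
        if k<2: print(name,'none');return
        i=1+np.argmax(st[1:,4]);p=W[lab==i]
        r=cv2.minAreaRect(p[:,:2].astype(np.float32)*1000)
        print(n,name,len(p),'z',np.median(p[:,2]).round(4),'rect',np.round(r[0],1),np.round(r[1],1),round(r[2],2),'mean',p.mean(0).round(4))
    Rb=(X>.3)&(X<.6)&(Y<-.15)&(Y>-.45)
    rep('bartop',Rb&(Z>.042)&(Z<.056)&(X<.52))
    rep('rest board',Rb&(Z>.004)&(Z<.014)&(X<.52))
    J=(X>.45)&(X<.75)&(Y<.35)&(Y>-.1)
    rep('jigplate',J&(Z>.057)&(Z<.067))
    rep('base',J&(Z>.007)&(Z<.0145))
    rep('baseall',J&(Z>.007)&(Z<.08))
    rep('cleat top',J&(Z>.038)&(Z<.05))
    rep('table',(Z<.004)&(Z>-.01))
E
python3 - <<'E'
import cv2
a=cv2.imread('pics/top0.png')
cv2.imwrite('pics/z1.png',cv2.resize(a[160:245,170:350],None,fx=4.4,fy=4.4,interpolation=cv2.INTER_CUBIC))
cv2.imwrite('pics/z2.png',cv2.resize(a[240:310,390:520],None,fx=6,fy=6,interpolation=cv2.INTER_CUBIC))
E
```

```text
top bartop 1052 z 0.0476 rect [ 447.2 -298.7] [220.2  21.5] 77.52 mean [ 0.4466 -0.2988  0.0476]
top rest board 1042 z 0.0078 rect [ 424.7 -302.4] [189.2  31.2] 78.05 mean [ 0.4237 -0.3017  0.0078]
top jigplate 3782 z 0.0616 rect [600.6 196.1] [104.2 184.3] 0.28 mean [0.5991 0.1968 0.0616]
top base 2882 z 0.0115 rect [600.2 116.7] [130.6 343.3] 0.33 mean [0.5876 0.0433 0.0115]
top baseall 9116 z 0.0431 rect [600.2 116.8] [130.6 343.4] 0.33 mean [0.5928 0.1197 0.038 ]
top cleat top 254 z 0.0453 rect [600.4  44.5] [40.4 30.7] 1.19 mean [0.6    0.0433 0.0452]
top table 237429 z -0.0004 rect [500.2 -13.1] [ 953.  1561.3] 0.05 mean [ 4.675e-01 -1.590e-02 -4.000e-04]
side bartop 1070 z 0.0499 rect [ 449.1 -302. ] [221.3  21.2] 77.53 mean [ 0.4466 -0.3099  0.0497]
side rest board 1215 z 0.0098 rect [ 443.3 -306.1] [199.2  77.6] 78.74 mean [ 0.4257 -0.3174  0.0096]
side jigplate 1472 z 0.0642 rect [603.4 193.3] [105.5 188.6] 0.18 mean [0.6005 0.1873 0.064 ]
side base 889 z 0.013 rect [601.7 110. ] [131.1 339.8] 0.99 mean [0.5792 0.0271 0.0125]
side baseall 5532 z 0.0298 rect [643.3 113.4] [348.  212.9] 89.89 mean [0.6035 0.1028 0.0364]
side cleat top 290 z 0.0455 rect [565.6 170.4] [ 92.7 210.6] 30.45 mean [0.5871 0.1265 0.0447]
side table 130759 z 0.0018 rect [386.2  72.4] [1566.7 1189.8] 89.73 mean [ 0.4093 -0.1118  0.0017]
```

View pics/z1.png

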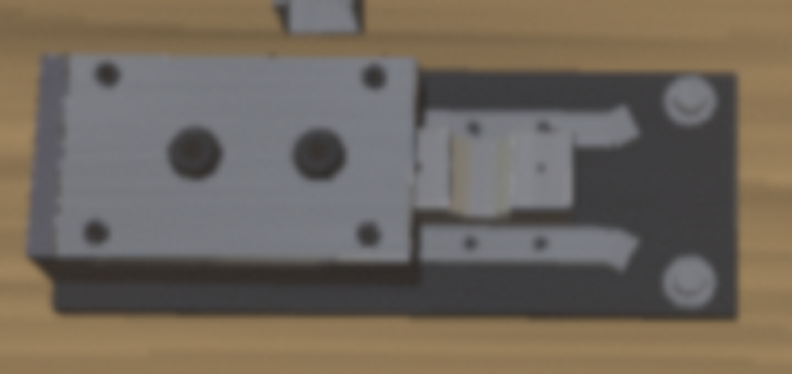

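View pics/z2.png

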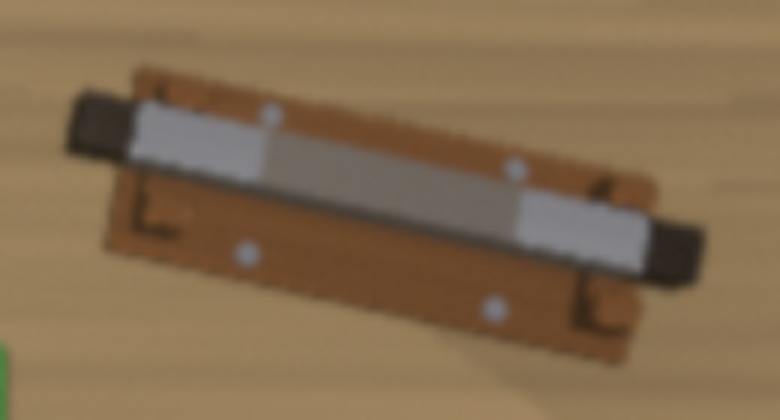

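Call:
{"name": "arm_command", "arguments": {"rows": [{"delta_rot":[0,0,0.144]},{"delta_rot":[0,0,0.144]},{"delta_rot":[0,0,0.144]},{"delta_rot":[0,0,0.144]},{"delta_rot":[0,0,0.144]},{"delta_rot":[0,0,0.144]},{"delta_rot":[0,0,0.144]},{"delta_rot":[0,0,0.144]},{"delta_rot":[0,0,0.144]},{"delta_rot":[0,0,0.144]}]}}

```text
invalid input
```

Call:
{"name": "arm_command", "arguments": {"rows": [{"xyz":[0,0,0],"gripper":0.0854,"delta_rot":[0,0,0.144]},{"xyz":[0,0,0],"gripper":0.0854,"delta_rot":[0,0,0.144]},{"xyz":[0,0,0],"gripper":0.0854,"delta_rot":[0,0,0.144]},{"xyz":[0,0,0],"gripper":0.0854,"delta_rot":[0,0,0.144]},{"xyz":[0,0,0],"gripper":0.0854,"delta_rot":[0,0,0.144]},{"xyz":[0,0,0],"gripper":0.0854,"delta_rot":[0,0,0.144]},{"xyz":[0,0,0],"gripper":0.0854,"delta_rot":[0,0,0.144]},{"xyz":[0,0,0],"gripper":0.0854,"delta_rot":[0,0,0.144]},{"xyz":[0,0,0],"gripper":0.0854,"delta_rot":[0,0,0.144]},{"xyz":[0,0,0],"gripper":0.0854,"delta_rot":[0,0,0.144]}]}}

```text
time: 1.1
tool_pos: [0.2305, 0.634, 0.2305]
tcp_rot: [3.121, -0.351, -0.001]
wrist_force: [0.2, 0.3, 0.5]
width: 0.997
```

```bash
cat > d.py <<'E'
import sys,numpy as np
from workcell import bot
from scipy.spatial.transform import Rotation as R
s=bot.read_state(); M=R.from_rotvec(s["tcp_rot"]).as_matrix()
p=s["tool_pos"]
print('t',round(s["time"],2),'pos',p.round(4),'F',s["wrist_force"].round(2),'T',s["torque"].round(3),'w',round(s["width"],3),'xang',np.degrees(np.arctan2(M[1,0],M[0,0])).round(2),'z',M[:,2].round(4))
for a in sys.argv[1:]:
    t=np.array(list(map(float,a.split(','))));print(a,'->tool',(M.T@(t-p)).round(4));p=t
E
python3 d.py .53,.25,.231 .447,-.298,.2 .447,-.298,.1
```

```text
t 1.1 pos [0.2305 0.634  0.2305] F [0.22 0.31 0.51] T [ 0.005 -0.016 -0.011] w 0.997 xang -12.83 z [-5.0e-04 -1.3e-03 -1.0e+00]
.53,.25,.231 ->tool [ 3.773e-01  3.079e-01 -2.000e-04]
.447,-.298,.2 ->tool [0.0408 0.5527 0.0317]
.447,-.298,.1 ->tool [ 0.     -0.0001  0.1   ]
```

Call:
{"name": "arm_command", "arguments": {"rows": [{"xyz":[0.0377,0.0308,0],"gripper":0.0854,"delta_rot":[0,0,0]},{"xyz":[0.0377,0.0308,0],"gripper":0.0854,"delta_rot":[0,0,0]},{"xyz":[0.0377,0.0308,0],"gripper":0.0854,"delta_rot":[0,0,0]},{"xyz":[0.0377,0.0308,0],"gripper":0.0854,"delta_rot":[0,0,0]},{"xyz":[0.0377,0.0308,0],"gripper":0.0854,"delta_rot":[0,0,0]},{"xyz":[0.0377,0.0308,0],"gripper":0.0854,"delta_rot":[0,0,0]},{"xyz":[0.0377,0.0308,0],"gripper":0.0854,"delta_rot":[0,0,0]},{"xyz":[0.0377,0.0308,0],"gripper":0.0854,"delta_rot":[0,0,0]},{"xyz":[0.0377,0.0308,0],"gripper":0.0854,"delta_rot":[0,0,0]},{"xyz":[0.0377,0.0308,0],"gripper":0.0854,"delta_rot":[0,0,0]}]}}

```text
time: 2.1
tool_pos: [0.5328, 0.2502, 0.2309]
tcp_rot: [3.123, -0.342, -0.001]
wrist_force: [0.4, 0.3, -0.1]
width: 1.003
```

Call:
{"name": "arm_command", "arguments": {"rows": [{"xyz":[0.0034,0.0461,0.0026],"gripper":0.0854,"delta_rot":[0,0,0]},{"xyz":[0.0034,0.0461,0.0026],"gripper":0.0854,"delta_rot":[0,0,0]},{"xyz":[0.0034,0.0461,0.0026],"gripper":0.0854,"delta_rot":[0,0,0]},{"xyz":[0.0034,0.0461,0.0026],"gripper":0.0854,"delta_rot":[0,0,0]},{"xyz":[0.0034,0.0461,0.0026],"gripper":0.0854,"delta_rot":[0,0,0]},{"xyz":[0.0034,0.0461,0.0026],"gripper":0.0854,"delta_rot":[0,0,0]},{"xyz":[0.0034,0.0461,0.0026],"gripper":0.0854,"delta_rot":[0,0,0]},{"xyz":[0.0034,0.0461,0.0026],"gripper":0.0854,"delta_rot":[0,0,0]},{"xyz":[0.0034,0.0461,0.0026],"gripper":0.0854,"delta_rot":[0,0,0]},{"xyz":[0.0034,0.0461,0.0026],"gripper":0.0854,"delta_rot":[0,0,0]},{"xyz":[0.0034,0.0461,0.0026],"gripper":0.0854,"delta_rot":[0,0,0]},{"xyz":[0.0034,0.0461,0.0026],"gripper":0.0854,"delta_rot":[0,0,0]}]}}

```text
time: 3.3
tool_pos: [0.4514, -0.2985, 0.1996]
tcp_rot: [-3.123, 0.342, 0.0]
wrist_force: [0.6, -0.0, 0.3]
width: 1.0
```

```bash
python3 d.py .4472,-.2995,.1 .4472,-.2995,.024
```

```text
t 3.3 pos [ 0.4514 -0.2985  0.1996] F [ 0.64 -0.02  0.33] T [-0.041  0.043 -0.015] w 1.0 xang -12.51 z [-2.e-04  4.e-04 -1.e+00]
.4472,-.2995,.1 ->tool [-0.0039  0.002   0.0996]
.4472,-.2995,.024 ->tool [0.    0.    0.076]
```

Call:
{"name": "arm_command", "arguments": {"rows": [{"xyz":[-0.0019,0.001,0.04],"gripper":0.0854,"delta_rot":[0,0,0]},{"xyz":[-0.002,0.001,0.04],"gripper":0.0854,"delta_rot":[0,0,0]},{"xyz":[0,0,0.036],"gripper":0.0854,"delta_rot":[0,0,0]},{"xyz":[0,0,0.03],"gripper":0.0854,"delta_rot":[0,0,0]},{"xyz":[0,0,0.02],"gripper":0.0854,"delta_rot":[0,0,0]},{"xyz":[0,0,0.0095],"gripper":0.0854,"delta_rot":[0,0,0]},{"xyz":[0,0,0],"gripper":0.0854,"delta_rot":[0,0,0]}]}}

```text
time: 4.0
tool_pos: [0.4468, -0.297, 0.0229]
tcp_rot: [-3.121, 0.342, 0.005]
wrist_force: [0.5, 1.0, 0.5]
width: 1.001
```

```bash
python3 d.py; python3 - <<'E'
from workcell import read_camera
import cv2
c=read_camera("side")
cv2.imwrite("pics/s1.png",cv2.resize(c["pixels"][280:440,260:460,::-1],None,fx=4,fy=3.75))
E
```

```text
t 4.0 pos [ 0.4468 -0.297   0.0229] F [0.53 1.05 0.47] T [0.07  0.047 0.018] w 1.001 xang -12.49 z [-0.003   0.0022 -1.    ]
```

View pics/s1.png

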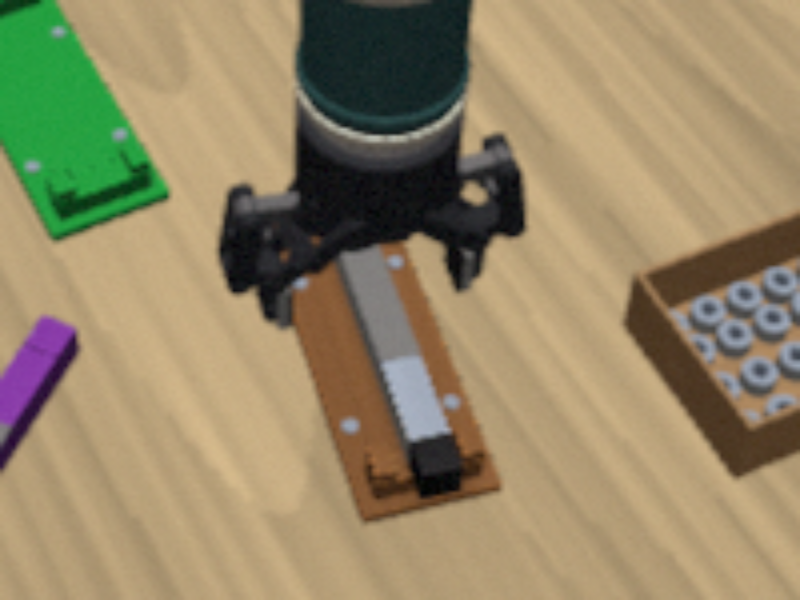

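The open fingers straddle the bar at about its middle (bar seen at ~(380,310) in the crop), clear of the bin. Closing now.

Call:
{"name": "arm_command", "arguments": {"rows": [{"xyz":[0,0,0],"gripper":0.01,"delta_rot":[0,0,0]},{"xyz":[0,0,0],"gripper":0.01,"delta_rot":[0,0,0]},{"xyz":[0,0,0],"gripper":0.01,"delta_rot":[0,0,0]},{"xyz":[0,0,0],"gripper":0.01,"delta_rot":[0,0,0]},{"xyz":[0,0,0],"gripper":0.01,"delta_rot":[0,0,0]},{"xyz":[0,0,0],"gripper":0.01,"delta_rot":[0,0,0]},{"xyz":[0,0,0],"gripper":0.01,"delta_rot":[0,0,0]},{"xyz":[0,0,0],"gripper":0.01,"delta_rot":[0,0,0]}], "force": 80}}

```text
time: 4.85
tool_pos: [0.4487, -0.2984, 0.0255]
tcp_rot: [3.122, -0.342, 0.002]
wrist_force: [-1.6, 0.5, 5.5]
width: 0.214
```

```bash
python3 d.py
```

```text
t 4.85 pos [ 0.4487 -0.2984  0.0255] F [-1.64  0.5   5.47] T [0.081 0.097 0.028] w 0.214 xang -12.49 z [ 1.1e-03 -8.0e-04 -1.0e+00]
```

Call:
{"name": "arm_command", "arguments": {"rows": [{"xyz":[0,0,-0.005],"gripper":0.01,"delta_rot":[0,0,0]},{"xyz":[0,0,-0.015],"gripper":0.01,"delta_rot":[0,0,0]},{"xyz":[0,0,-0.03],"gripper":0.01,"delta_rot":[0,0,0]},{"xyz":[0,0,-0.03],"gripper":0.01,"delta_rot":[0,0,0]},{"xyz":[0,0,-0.02],"gripper":0.01,"delta_rot":[0,0,0]},{"xyz":[0,0,0],"gripper":0.01,"delta_rot":[0,0,-0.0745]},{"xyz":[0,0,0],"gripper":0.01,"delta_rot":[0,0,-0.0745]},{"xyz":[0,0,0],"gripper":0.01,"delta_rot":[0,0,-0.0745]},{"xyz":[0,0,0],"gripper":0.01,"delta_rot":[0,0,0]},{"xyz":[0,0,0],"gripper":0.01,"delta_rot":[0,0,0]}]}}

```text
time: 5.85
tool_pos: [0.4479, -0.2978, 0.1249]
tcp_rot: [-3.142, -0.006, 0.0]
wrist_force: [-0.3, 0.1, -2.2]
width: 0.214
```

```bash
python3 d.py .6,-.13,.12 .6,-.098,.0235; python3 - <<'E'
from workcell import read_camera
import cv2,pickle
import numpy as np
from h import *
for n in("top","side"):
    c=read_camera(n);pickle.dump(c,open(n+"1.pkl","wb"))
    W=cloud(c);X,Y,Z=W[...,0],W[...,1],W[...,2]
    m=(X>.3)&(X<.55)&(Y<-.15)&(Y>-.45)&(Z>.11)&(Z<.16)
    for s in((Y>-.25),(Y<-.345)):
        p=W[m&s]
        if len(p): print(n,len(p),p.mean(0).round(4),p.min(0).round(4),p.max(0).round(4))
    # cleat
    m=(X>.58)&(X<.62)&(Y>-.02)&(Y<.1)&(Z>.038)&(Z<.05);p=W[m];print('cleat y',p.min(0).round(4),p.max(0).round(4))
    im=c["pixels"][:,:,::-1]
    cv2.imwrite("pics/a1%s.png"%n,im)
c=pickle.load(open("top0.pkl","rb"));W=cloud(c)
for v in (194,197,200): print([(u,W[v,u].round(4).tolist()) for u in range(294,306)])
E
```

```text
t 5.85 pos [ 0.4479 -0.2978  0.1249] F [-0.26  0.13 -2.18] T [ 0.006 -0.013  0.011] w 0.214 xang 0.21 z [-1.e-04  0.e+00 -1.e+00]
.6,-.13,.12 ->tool [ 0.1527 -0.1672  0.0049]
.6,-.098,.0235 ->tool [ 0.0001 -0.032   0.0965]
top 428 [ 0.4453 -0.2171  0.1447] [ 0.4366 -0.2499  0.1239] [ 0.4573 -0.1883  0.151 ]
top 3 [ 0.4524 -0.4071  0.1472] [ 0.4514 -0.4084  0.1457] [ 0.4537 -0.405   0.149 ]
cleat y [0.5805 0.0288 0.0381] [0.6199 0.0998 0.0499]
side 176 [ 0.4447 -0.2082  0.1451] [ 0.4383 -0.2495  0.1251] [ 0.4589 -0.1897  0.1537]
side 578 [ 0.4472 -0.3818  0.1447] [ 0.439  -0.4114  0.1243] [ 0.4606 -0.3453  0.1534]
cleat y [0.5832 0.0321 0.038 ] [0.6029 0.0997 0.0499]
[(294, [0.6104, 0.0403, 0.0446]), (295, [0.6101, 0.0381, 0.0455]), (296, [0.6102, 0.0359, 0.0454]), (297, [0.6108, 0.0338, 0.0436]), (298, [0.6107, 0.0316, 0.0442]), (299, [0.6121, 0.0296, 0.0402]), (300, [0.6202, 0.0283, 0.0163]), (301, [0.6201, 0.026, 0.0166]), (302, [0.6218, 0.0239, 0.0117]), (303, [0.622, 0.0217, 0.0113]), (304, [0.6228, 0.0195, 0.009]), (305, [0.6221, 0.0172, 0.011])]
[(294, [0.6035, 0.0401, 0.0448]), (295, [0.6027, 0.0378, 0.0473]), (296, [0.6037, 0.0358, 0.0446]), (297, [0.6024, 0.0335, 0.0483]), (298, [0.6034, 0.0314, 0.0455]), (299, [0.6034, 0.0293, 0.0456]), (300, [0.6132, 0.0281, 0.0162]), (301, [0.6157, 0.0261, 0.0089]), (302, [0.615, 0.0238, 0.0109]), (303, [0.6148, 0.0216, 0.0118]), (304, [0.6131, 0.0192, 0.017]), (305, [0.615, 0.0171, 0.0112])]
[(294, [0.5971, 0.04, 0.0438]), (295, [0.5977, 0.0379, 0.042]), (296, [0.5966, 0.0356, 0.0455]), (297, [0.5968, 0.0335, 0.0447]), (298, [0.5975, 0.0314, 0.0428]), (299, [0.5966, 0.0291, 0.0455]), (300, [0.6077, 0.0281, 0.0117]), (301, [0.6075, 0.0259, 0.0124]), (302, [0.607, 0.0236, 0.014]), (303, [nan, nan, nan]), (304, [0.6087, 0.0193, 0.0088]), (305, [0.6076, 0.017, 0.0123])]
```

View pics/a1side.png

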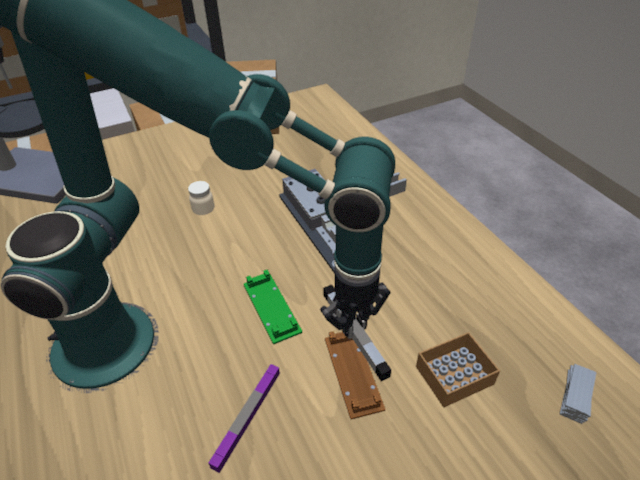

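View pics/a1top.png

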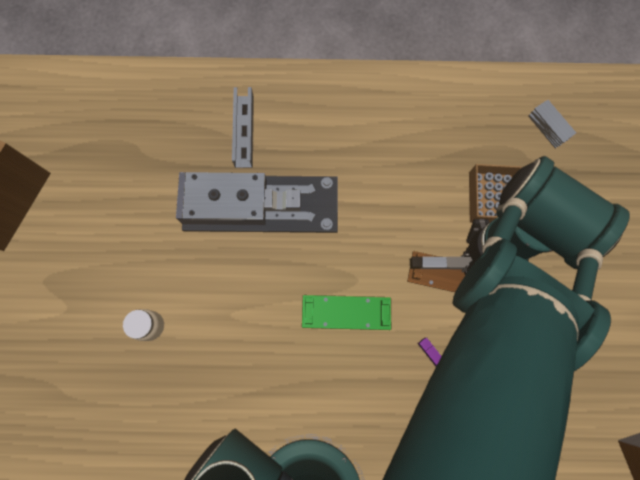

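Call:
{"name": "arm_command", "arguments": {"rows": [{"xyz":[0.015,-0.015,0],"gripper":0.01,"delta_rot":[0,0,0]},{"xyz":[0.03,-0.032,0],"gripper":0.01,"delta_rot":[0,0,0]},{"xyz":[0.03,-0.032,0],"gripper":0.01,"delta_rot":[0,0,0]},{"xyz":[0.03,-0.032,0],"gripper":0.01,"delta_rot":[0,0,0]},{"xyz":[0.03,-0.032,0],"gripper":0.01,"delta_rot":[0,0,0]},{"xyz":[0.02,-0.024,0],"gripper":0.01,"delta_rot":[0,0,0]},{"xyz":[0,0,0],"gripper":0.01,"delta_rot":[0,0,0]},{"xyz":[0,0,0],"gripper":0.01,"delta_rot":[0,0,0]}]}}

```text
time: 6.75
tool_pos: [0.6022, -0.1294, 0.1242]
tcp_rot: [3.141, 0.011, -0.002]
wrist_force: [-0.3, -0.4, -2.0]
width: 0.21
```

```bash
python3 d.py .603,-.098,.0235
```

```text
t 6.75 pos [ 0.6022 -0.1294  0.1242] F [-0.26 -0.43 -1.96] T [-0.003  0.001 -0.051] w 0.21 xang 0.39 z [-1.1e-03 -2.0e-04 -1.0e+00]
.603,-.098,.0235 ->tool [ 0.0011 -0.0314  0.1007]
```

Call:
{"name": "arm_command", "arguments": {"rows": [{"xyz":[0.0005,-0.0155,0.02],"gripper":0.01,"delta_rot":[0,0,0]},{"xyz":[0.0005,-0.0155,0.03],"gripper":0.01,"delta_rot":[0,0,0]},{"xyz":[0,0,0.02],"gripper":0.01,"delta_rot":[0,0,0]},{"xyz":[0,0,0.012],"gripper":0.01,"delta_rot":[0,0,0]},{"xyz":[0,0,0.008],"gripper":0.01,"delta_rot":[0,0,0]},{"xyz":[0,0,0.006],"gripper":0.01,"delta_rot":[0,0,0]},{"xyz":[0,0,0.0045],"gripper":0.01,"delta_rot":[0,0,0]},{"xyz":[0,0,0],"gripper":0.01,"delta_rot":[0,0,0]},{"xyz":[0,0,0],"gripper":0.01,"delta_rot":[0,0,0]}]}}

```text
time: 7.65
tool_pos: [0.6036, -0.0994, 0.0248]
tcp_rot: [3.141, 0.008, 0.002]
wrist_force: [-0.8, 1.0, -2.5]
width: 0.213
```

```bash
python3 d.py .603,-.08,.0235; python3 - <<'E'
from workcell import read_camera
import cv2,pickle
import numpy as np
from h import *
for n in("top","side"):
    c=read_camera(n);pickle.dump(c,open(n+"2.pkl","wb"))
    im=c["pixels"][:,:,::-1]
    r=(slice(160,260),slice(230,390)) if n=="top" else (slice(170,290),slice(280,440))
    cv2.imwrite("pics/a2%s.png"%n,cv2.resize(im[r],None,fx=4.8,fy=4.8,interpolation=cv2.INTER_CUBIC))
    W=cloud(c);X,Y,Z=W[...,0],W[...,1],W[...,2]
    m=(X>.57)&(X<.64)&(Y<.025)&(Y>-.06)&(Z>.035)&(Z<.052)
    p=W[m]
    if len(p): print(n,len(p),p.mean(0).round(4),p.min(0).round(4),p.max(0).round(4),np.median(p[:,2]))
E
```

```text
t 7.65 pos [ 0.6036 -0.0994  0.0248] F [-0.82  1.01 -2.52] T [ 0.074  0.014 -0.008] w 0.213 xang 0.3 z [ 1.2e-03 -3.0e-04 -1.0e+00]
.603,-.08,.0235 ->tool [-0.0005 -0.0194  0.0013]
top 95 [ 0.6006 -0.0016  0.0461] [ 0.5911 -0.0119  0.0355] [0.6114 0.0077 0.0507] 0.04684436492551286
side 98 [ 0.6014 -0.0137  0.0478] [ 0.5938 -0.0587  0.0367] [0.6146 0.025  0.0518] 0.049014604389386776
```

View pics/a2top.png

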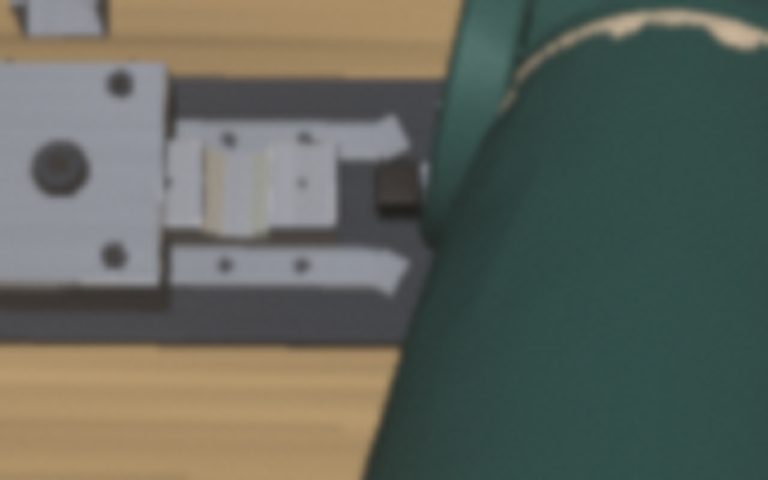

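View pics/a2side.png

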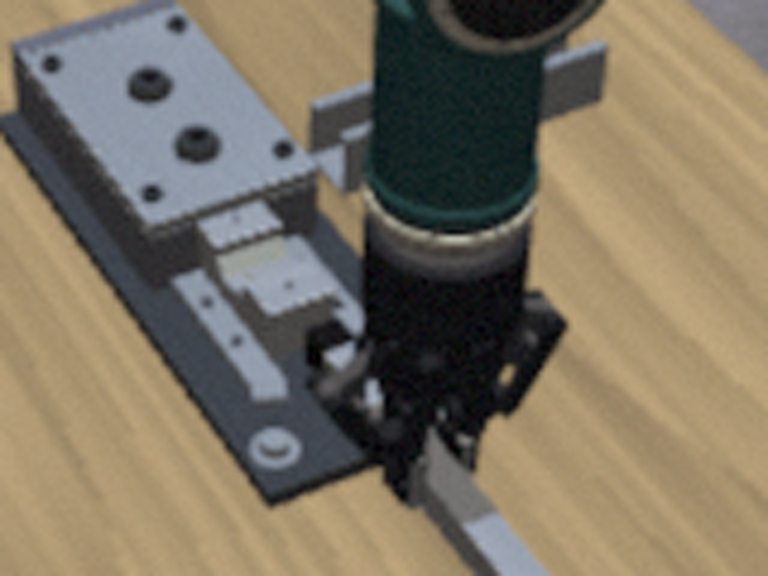

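The bar tip (top picture ~(378,190)) is centred on the groove, about 20 mm short of the cleat's end face (~(337,187)), and level. Approaching slowly.

Call:
{"name": "arm_command", "arguments": {"rows": [{"xyz":[0,-0.0018,0.001],"gripper":0.01,"delta_rot":[0,0,0]},{"xyz":[0,-0.0018,0],"gripper":0.01,"delta_rot":[0,0,0]},{"xyz":[0,-0.0018,0],"gripper":0.01,"delta_rot":[0,0,0]},{"xyz":[0,-0.0018,0],"gripper":0.01,"delta_rot":[0,0,0]},{"xyz":[0,-0.0018,0],"gripper":0.01,"delta_rot":[0,0,0]},{"xyz":[0,-0.0018,0],"gripper":0.01,"delta_rot":[0,0,0]},{"xyz":[0,-0.0018,0],"gripper":0.01,"delta_rot":[0,0,0]},{"xyz":[0,-0.0018,0],"gripper":0.01,"delta_rot":[0,0,0]},{"xyz":[0,-0.001,0],"gripper":0.01,"delta_rot":[0,0,0]},{"xyz":[0,-0.001,0],"gripper":0.01,"delta_rot":[0,0,0]},{"xyz":[0,-0.001,0],"gripper":0.01,"delta_rot":[0,0,0]},{"xyz":[0,-0.001,0],"gripper":0.01,"delta_rot":[0,0,0]}]}}

```text
time: 8.95
tool_pos: [0.6029, -0.0806, 0.0231]
tcp_rot: [3.142, 0.009, 0.0]
wrist_force: [-0.6, 0.1, -2.5]
width: 0.214
```

Call:
{"name": "arm_command", "arguments": {"rows": [{"xyz":[0,-0.001,0],"gripper":0.01,"delta_rot":[0,0,0]},{"xyz":[0,-0.001,0],"gripper":0.01,"delta_rot":[0,0,0]},{"xyz":[0,-0.001,0],"gripper":0.01,"delta_rot":[0,0,0]}]}}

```text
time: 9.25
tool_pos: [0.6029, -0.0778, 0.0231]
tcp_rot: [3.141, 0.009, 0.0]
wrist_force: [-0.3, -1.1, -1.7]
width: 0.217
```

Call:
{"name": "arm_command", "arguments": {"rows": [{"xyz":[0,-0.001,0],"gripper":0.01,"delta_rot":[0,0,0]},{"xyz":[0,-0.001,0],"gripper":0.01,"delta_rot":[0,0,0]},{"xyz":[0,-0.001,0],"gripper":0.01,"delta_rot":[0,0,0]}]}}

```text
time: 9.55
tool_pos: [0.6029, -0.0746, 0.0231]
tcp_rot: [3.141, 0.009, 0.0]
wrist_force: [0.4, -1.9, -2.0]
width: 0.216
```

Call:
{"name": "arm_command", "arguments": {"rows": [{"xyz":[0,-0.0012,0],"gripper":0.01,"delta_rot":[0,0,0]},{"xyz":[0,-0.0012,0],"gripper":0.01,"delta_rot":[0,0,0]},{"xyz":[0,-0.0012,0],"gripper":0.01,"delta_rot":[0,0,0]},{"xyz":[0,-0.0012,0],"gripper":0.01,"delta_rot":[0,0,0]},{"xyz":[0,-0.0012,0],"gripper":0.01,"delta_rot":[0,0,0]},{"xyz":[0,0,0],"gripper":0.01,"delta_rot":[0,0,0]},{"xyz":[0,-0.0012,0],"gripper":0.01,"delta_rot":[0,0,0]},{"xyz":[0,-0.0012,0],"gripper":0.01,"delta_rot":[0,0,0]},{"xyz":[0,-0.0012,0],"gripper":0.01,"delta_rot":[0,0,0]},{"xyz":[0,-0.0012,0],"gripper":0.01,"delta_rot":[0,0,0]},{"xyz":[0,-0.0012,0],"gripper":0.01,"delta_rot":[0,0,0]}]}}

```text
time: 10.65
tool_pos: [0.6028, -0.0626, 0.0231]
tcp_rot: [3.142, 0.009, 0.0]
wrist_force: [-0.2, -1.7, -2.2]
width: 0.212
```

```bash
python3 d.py; python3 - <<'E'
from workcell import read_camera
import cv2,pickle
c=read_camera("top");im=c["pixels"][:,:,::-1]
cv2.imwrite("pics/a3.png",cv2.resize(im[160:260,230:390],None,fx=4.8,fy=4.8,interpolation=cv2.INTER_CUBIC))
E
```

```text
t 10.65 pos [ 0.6028 -0.0626  0.0231] F [-0.21 -1.73 -2.22] T [-0.22   0.024  0.022] w 0.212 xang 0.32 z [ 0. -0. -1.]
```

View pics/a3.png

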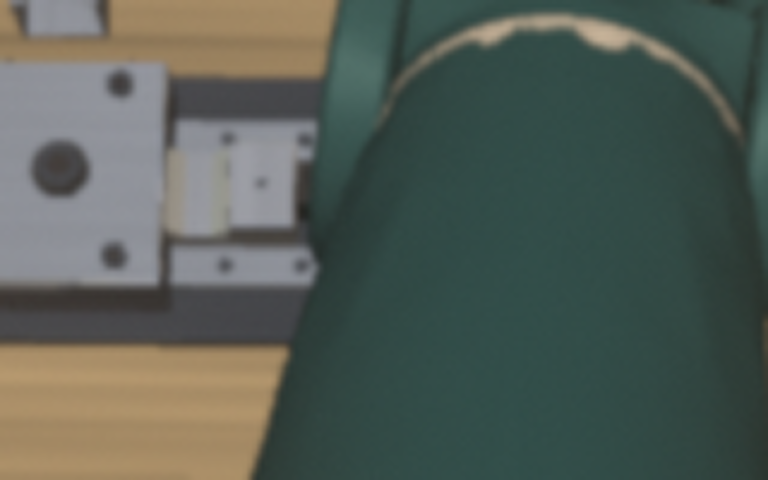

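The cleat is moving straight, and the bar stays on its face at ~(297,190). Drag is about 2 N. Continuing.

Call:
{"name": "arm_command", "arguments": {"rows": [{"xyz":[0,-0.0012,0],"gripper":0.01,"delta_rot":[0,0,0]},{"xyz":[0,-0.0012,0],"gripper":0.01,"delta_rot":[0,0,0]},{"xyz":[0,-0.0012,0],"gripper":0.01,"delta_rot":[0,0,0]},{"xyz":[0,-0.0012,0],"gripper":0.01,"delta_rot":[0,0,0]},{"xyz":[0,-0.0012,0],"gripper":0.01,"delta_rot":[0,0,0]},{"xyz":[0,0,0],"gripper":0.01,"delta_rot":[0,0,0]},{"xyz":[0,-0.0012,0],"gripper":0.01,"delta_rot":[0,0,0]},{"xyz":[0,-0.0012,0],"gripper":0.01,"delta_rot":[0,0,0]},{"xyz":[0,-0.0012,0],"gripper":0.01,"delta_rot":[0,0,0]},{"xyz":[0,-0.0012,0],"gripper":0.01,"delta_rot":[0,0,0]},{"xyz":[0,-0.0012,0],"gripper":0.01,"delta_rot":[0,0,0]}]}}

```text
time: 11.8
tool_pos: [0.6028, -0.0506, 0.0231]
tcp_rot: [-3.142, -0.009, -0.0]
wrist_force: [-0.5, -1.2, -2.2]
width: 0.216
```

Call:
{"name": "arm_command", "arguments": {"rows": [{"xyz":[0,-0.0012,0],"gripper":0.01,"delta_rot":[0,0,0]},{"xyz":[0,-0.0012,0],"gripper":0.01,"delta_rot":[0,0,0]},{"xyz":[0,-0.0012,0],"gripper":0.01,"delta_rot":[0,0,0]},{"xyz":[0,-0.0012,0],"gripper":0.01,"delta_rot":[0,0,0]},{"xyz":[0,-0.0012,0],"gripper":0.01,"delta_rot":[0,0,0]},{"xyz":[0,0,0],"gripper":0.01,"delta_rot":[0,0,0]},{"xyz":[0,-0.0012,0],"gripper":0.01,"delta_rot":[0,0,0]},{"xyz":[0,-0.0012,0],"gripper":0.01,"delta_rot":[0,0,0]},{"xyz":[0,-0.0012,0],"gripper":0.01,"delta_rot":[0,0,0]},{"xyz":[0,-0.0012,0],"gripper":0.01,"delta_rot":[0,0,0]},{"xyz":[0,-0.0012,0],"gripper":0.01,"delta_rot":[0,0,0]}]}}

```text
time: 12.9
tool_pos: [0.6027, -0.0386, 0.0231]
tcp_rot: [3.142, 0.009, 0.0]
wrist_force: [0.2, -2.0, -1.0]
width: 0.217
```

Call:
{"name": "arm_command", "arguments": {"rows": [{"xyz":[0,-0.0012,0],"gripper":0.01,"delta_rot":[0,0,0]},{"xyz":[0,-0.0012,0],"gripper":0.01,"delta_rot":[0,0,0]},{"xyz":[0,-0.0012,0],"gripper":0.01,"delta_rot":[0,0,0]},{"xyz":[0,-0.0012,0],"gripper":0.01,"delta_rot":[0,0,0]},{"xyz":[0,-0.0012,0],"gripper":0.01,"delta_rot":[0,0,0]},{"xyz":[0,0,0],"gripper":0.01,"delta_rot":[0,0,0]},{"xyz":[0,-0.0012,0],"gripper":0.01,"delta_rot":[0,0,0]},{"xyz":[0,-0.0012,0],"gripper":0.01,"delta_rot":[0,0,0]},{"xyz":[0,-0.0012,0],"gripper":0.01,"delta_rot":[0,0,0]},{"xyz":[0,-0.0012,0],"gripper":0.01,"delta_rot":[0,0,0]},{"xyz":[0,-0.0012,0],"gripper":0.01,"delta_rot":[0,0,0]}]}}

```text
time: 14.0
tool_pos: [0.6026, -0.0266, 0.0231]
tcp_rot: [3.142, 0.009, -0.0]
wrist_force: [0.2, -1.4, -1.9]
width: 0.215
```

Call:
{"name": "arm_command", "arguments": {"rows": [{"xyz":[0,-0.0012,0],"gripper":0.01,"delta_rot":[0,0,0]},{"xyz":[0,-0.0012,0],"gripper":0.01,"delta_rot":[0,0,0]},{"xyz":[0,-0.0012,0],"gripper":0.01,"delta_rot":[0,0,0]},{"xyz":[0,-0.0012,0],"gripper":0.01,"delta_rot":[0,0,0]},{"xyz":[0,-0.0012,0],"gripper":0.01,"delta_rot":[0,0,0]},{"xyz":[0,0,0],"gripper":0.01,"delta_rot":[0,0,0]},{"xyz":[0,-0.0012,0],"gripper":0.01,"delta_rot":[0,0,0]},{"xyz":[0,-0.0012,0],"gripper":0.01,"delta_rot":[0,0,0]},{"xyz":[0,-0.0012,0],"gripper":0.01,"delta_rot":[0,0,0]}]}}

```text
time: 14.9
tool_pos: [0.6026, -0.0171, 0.0231]
tcp_rot: [3.142, 0.008, -0.0]
wrist_force: [0.2, -1.2, -1.1]
width: 0.214
```

```bash
python3 d.py
```

```text
t 14.9 pos [ 0.6026 -0.0171  0.0231] F [ 0.18 -1.15 -1.14] T [-0.25   0.005  0.073] w 0.214 xang 0.31 z [-0. -0. -1.]
```

Call:
{"name": "arm_command", "arguments": {"rows": [{"xyz":[0,-0.0012,0],"gripper":0.01,"delta_rot":[0,0,0]},{"xyz":[0,-0.0012,0],"gripper":0.01,"delta_rot":[0,0,0]},{"xyz":[0,-0.0012,0],"gripper":0.01,"delta_rot":[0,0,0]},{"xyz":[0,-0.0012,0],"gripper":0.01,"delta_rot":[0,0,0]},{"xyz":[0,-0.0012,0],"gripper":0.01,"delta_rot":[0,0,0]},{"xyz":[0,0,0],"gripper":0.01,"delta_rot":[0,0,0]},{"xyz":[0,-0.001,0],"gripper":0.01,"delta_rot":[0,0,0]},{"xyz":[0,-0.001,0],"gripper":0.01,"delta_rot":[0,0,0]},{"xyz":[0,-0.001,0],"gripper":0.01,"delta_rot":[0,0,0]},{"xyz":[0,-0.001,0],"gripper":0.01,"delta_rot":[0,0,0]}]}}

```text
time: 15.9
tool_pos: [0.6025, -0.007, 0.0231]
tcp_rot: [3.142, 0.009, 0.0]
wrist_force: [0.4, -1.2, -1.6]
width: 0.214
```

Call:
{"name": "arm_command", "arguments": {"rows": [{"xyz":[0,-0.0005,0],"gripper":0.01,"delta_rot":[0,0,0]},{"xyz":[0,-0.0005,0],"gripper":0.01,"delta_rot":[0,0,0]},{"xyz":[0,-0.0005,0],"gripper":0.01,"delta_rot":[0,0,0]}]}}

```text
time: 16.2
tool_pos: [0.6025, -0.0056, 0.0231]
tcp_rot: [3.142, 0.009, 0.0]
wrist_force: [0.8, -1.9, -2.4]
width: 0.219
```

Call:
{"name": "arm_command", "arguments": {"rows": [{"xyz":[0,-0.0005,0],"gripper":0.01,"delta_rot":[0,0,0]},{"xyz":[0,-0.0005,0],"gripper":0.01,"delta_rot":[0,0,0]}]}}

```text
time: 16.4
tool_pos: [0.6025, -0.0045, 0.0231]
tcp_rot: [3.142, 0.009, 0.0]
wrist_force: [0.2, -1.1, -1.8]
width: 0.21
```

Call:
{"name": "arm_command", "arguments": {"rows": [{"xyz":[0,-0.0005,0],"gripper":0.01,"delta_rot":[0,0,0]},{"xyz":[0,-0.0005,0],"gripper":0.01,"delta_rot":[0,0,0]}]}}

```text
time: 16.6
tool_pos: [0.6025, -0.0035, 0.0231]
tcp_rot: [3.142, 0.009, 0.0]
wrist_force: [1.5, -0.6, -1.3]
width: 0.214
```

Call:
{"name": "arm_command", "arguments": {"rows": [{"xyz":[0,-0.0005,0],"gripper":0.01,"delta_rot":[0,0,0]},{"xyz":[0,-0.0005,0],"gripper":0.01,"delta_rot":[0,0,0]}]}}

```text
time: 16.8
tool_pos: [0.6025, -0.0025, 0.0231]
tcp_rot: [3.142, 0.009, 0.0]
wrist_force: [0.4, -1.2, -2.0]
width: 0.217
```

Call:
{"name": "arm_command", "arguments": {"rows": [{"xyz":[0,-0.0005,0],"gripper":0.01,"delta_rot":[0,0,0]},{"xyz":[0,-0.0005,0],"gripper":0.01,"delta_rot":[0,0,0]}]}}

```text
time: 17.0
tool_pos: [0.6024, -0.0015, 0.0231]
tcp_rot: [-3.142, -0.009, 0.0]
wrist_force: [0.6, -1.8, -1.6]
width: 0.218
```

Call:
{"name": "arm_command", "arguments": {"rows": [{"xyz":[0,-0.0005,0],"gripper":0.01,"delta_rot":[0,0,0]},{"xyz":[0,-0.0005,0],"gripper":0.01,"delta_rot":[0,0,0]}]}}

```text
time: 17.2
tool_pos: [0.6025, -0.0005, 0.0231]
tcp_rot: [3.142, 0.009, 0.0]
wrist_force: [-0.3, -1.5, -2.6]
width: 0.218
```

Call:
{"name": "arm_command", "arguments": {"rows": [{"xyz":[0,-0.0005,0],"gripper":0.01,"delta_rot":[0,0,0]},{"xyz":[0,-0.0005,0],"gripper":0.01,"delta_rot":[0,0,0]}]}}

```text
time: 17.4
tool_pos: [0.6025, 0.0005, 0.0231]
tcp_rot: [3.142, 0.009, 0.0]
wrist_force: [-0.3, -1.5, -2.3]
width: 0.218
```

Call:
{"name": "arm_command", "arguments": {"rows": [{"xyz":[0,-0.0005,0],"gripper":0.01,"delta_rot":[0,0,0]},{"xyz":[0,-0.0005,0],"gripper":0.01,"delta_rot":[0,0,0]}]}}

```text
time: 17.6
tool_pos: [0.6025, 0.0015, 0.0231]
tcp_rot: [3.142, 0.009, -0.0]
wrist_force: [-0.4, -1.9, -2.4]
width: 0.215
```

Call:
{"name": "arm_command", "arguments": {"rows": [{"xyz":[0,-0.0005,0],"gripper":0.01,"delta_rot":[0,0,0]},{"xyz":[0,-0.0005,0],"gripper":0.01,"delta_rot":[0,0,0]}]}}

```text
time: 17.8
tool_pos: [0.6025, 0.0024, 0.0231]
tcp_rot: [-3.142, -0.009, 0.0]
wrist_force: [-0.3, -1.2, -1.5]
width: 0.215
```

Call:
{"name": "arm_command", "arguments": {"rows": [{"xyz":[0,-0.0005,0],"gripper":0.01,"delta_rot":[0,0,0]},{"xyz":[0,-0.0005,0],"gripper":0.01,"delta_rot":[0,0,0]}]}}

```text
time: 18.0
tool_pos: [0.6024, 0.0035, 0.0231]
tcp_rot: [3.142, 0.009, -0.0]
wrist_force: [1.3, -1.3, -2.3]
width: 0.215
```

Call:
{"name": "arm_command", "arguments": {"rows": [{"xyz":[0,-0.0005,0],"gripper":0.01,"delta_rot":[0,0,0]},{"xyz":[0,-0.0005,0],"gripper":0.01,"delta_rot":[0,0,0]}]}}

```text
time: 18.2
tool_pos: [0.6024, 0.0045, 0.0231]
tcp_rot: [-3.142, -0.009, 0.0]
wrist_force: [0.3, -1.7, -1.7]
width: 0.218
```

Call:
{"name": "arm_command", "arguments": {"rows": [{"xyz":[0,-0.0005,0],"gripper":0.01,"delta_rot":[0,0,0]},{"xyz":[0,-0.0005,0],"gripper":0.01,"delta_rot":[0,0,0]},{"xyz":[0,-0.0005,0],"gripper":0.01,"delta_rot":[0,0,0]}]}}

```text
time: 18.5
tool_pos: [0.6024, 0.0059, 0.0231]
tcp_rot: [3.142, 0.009, -0.0]
wrist_force: [0.3, -1.2, -1.5]
width: 0.214
```

```bash
python3 d.py; python3 - <<'E'
from workcell import read_camera
import cv2
c=read_camera("top");im=c["pixels"][:,:,::-1]
cv2.imwrite("pics/a4.png",cv2.resize(im[160:260,230:390],None,fx=4.8,fy=4.8,interpolation=cv2.INTER_CUBIC))
c=read_camera("side");im=c["pixels"][:,:,::-1]
cv2.imwrite("pics/a4s.png",cv2.resize(im[150:280,270:430],None,fx=4.6,fy=4.6,interpolation=cv2.INTER_CUBIC))
E
```

```text
t 18.5 pos [0.6024 0.0059 0.0231] F [ 0.28 -1.21 -1.45] T [-0.272  0.015 -0.009] w 0.214 xang 0.31 z [-0. -0. -1.]
```

View pics/a4.png

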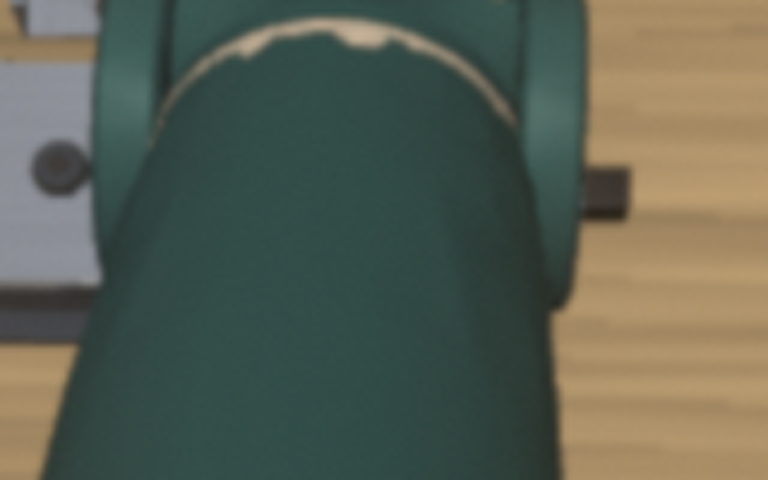

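View pics/a4s.png

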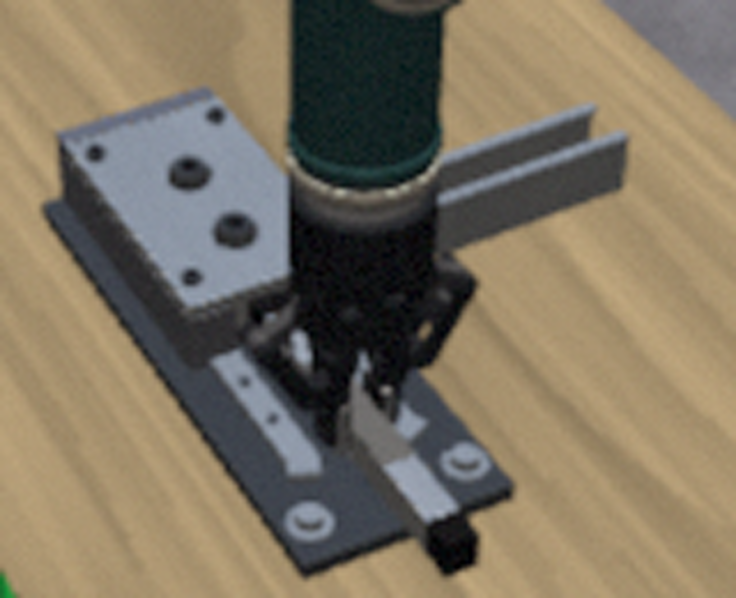

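No resistance at the 95 mm hole: the force is still about -1.5 N. Bar and fingers are clear of strips and strut. On to the 120 mm hole, at about y = 0.026.

Call:
{"name": "arm_command", "arguments": {"rows": [{"xyz":[0,-0.0012,0],"gripper":0.01,"delta_rot":[0,0,0]},{"xyz":[0,-0.0012,0],"gripper":0.01,"delta_rot":[0,0,0]},{"xyz":[0,-0.0012,0],"gripper":0.01,"delta_rot":[0,0,0]},{"xyz":[0,-0.0012,0],"gripper":0.01,"delta_rot":[0,0,0]},{"xyz":[0,-0.0012,0],"gripper":0.01,"delta_rot":[0,0,0]},{"xyz":[0,0,0],"gripper":0.01,"delta_rot":[0,0,0]},{"xyz":[0,-0.0012,0],"gripper":0.01,"delta_rot":[0,0,0]},{"xyz":[0,-0.0012,0],"gripper":0.01,"delta_rot":[0,0,0]},{"xyz":[0,-0.0012,0],"gripper":0.01,"delta_rot":[0,0,0]},{"xyz":[0,-0.0012,0],"gripper":0.01,"delta_rot":[0,0,0]},{"xyz":[0,-0.0012,0],"gripper":0.01,"delta_rot":[0,0,0]}]}}

```text
time: 19.7
tool_pos: [0.6023, 0.018, 0.0231]
tcp_rot: [3.142, 0.009, -0.0]
wrist_force: [0.5, -1.1, -1.7]
width: 0.213
```

Call:
{"name": "arm_command", "arguments": {"rows": [{"xyz":[0,-0.001,0],"gripper":0.01,"delta_rot":[0,0,0]},{"xyz":[0,-0.001,0],"gripper":0.01,"delta_rot":[0,0,0]},{"xyz":[0,-0.0005,0],"gripper":0.01,"delta_rot":[0,0,0]}]}}

```text
time: 20.0
tool_pos: [0.6024, 0.0205, 0.0231]
tcp_rot: [-3.142, -0.009, 0.0]
wrist_force: [-0.4, -1.1, -1.7]
width: 0.215
```

Call:
{"name": "arm_command", "arguments": {"rows": [{"xyz":[0,-0.0005,0],"gripper":0.01,"delta_rot":[0,0,0]},{"xyz":[0,-0.0005,0],"gripper":0.01,"delta_rot":[0,0,0]}]}}

```text
time: 20.2
tool_pos: [0.6023, 0.0214, 0.0231]
tcp_rot: [3.142, 0.009, -0.0]
wrist_force: [-0.1, -0.8, -1.9]
width: 0.218
```

Call:
{"name": "arm_command", "arguments": {"rows": [{"xyz":[0,-0.0005,0],"gripper":0.01,"delta_rot":[0,0,0]},{"xyz":[0,-0.0005,0],"gripper":0.01,"delta_rot":[0,0,0]}]}}

```text
time: 20.4
tool_pos: [0.6023, 0.0224, 0.0231]
tcp_rot: [3.142, 0.009, -0.0]
wrist_force: [0.1, -1.6, -1.9]
width: 0.212
```

Call:
{"name": "arm_command", "arguments": {"rows": [{"xyz":[0,-0.0005,0],"gripper":0.01,"delta_rot":[0,0,0]},{"xyz":[0,-0.0005,0],"gripper":0.01,"delta_rot":[0,0,0]}]}}

```text
time: 20.6
tool_pos: [0.6023, 0.0234, 0.0231]
tcp_rot: [3.142, 0.009, -0.0]
wrist_force: [0.8, -2.2, -2.4]
width: 0.215
```

Call:
{"name": "arm_command", "arguments": {"rows": [{"xyz":[0,-0.0005,0],"gripper":0.01,"delta_rot":[0,0,0]},{"xyz":[0,-0.0005,0],"gripper":0.01,"delta_rot":[0,0,0]}]}}

```text
time: 20.8
tool_pos: [0.6024, 0.0244, 0.0231]
tcp_rot: [3.142, 0.009, 0.0]
wrist_force: [0.5, -1.5, -1.6]
width: 0.215
```

Call:
{"name": "arm_command", "arguments": {"rows": [{"xyz":[0,-0.0005,0],"gripper":0.01,"delta_rot":[0,0,0]},{"xyz":[0,-0.0005,0],"gripper":0.01,"delta_rot":[0,0,0]}]}}

```text
time: 21.0
tool_pos: [0.6023, 0.0255, 0.0231]
tcp_rot: [3.142, 0.009, -0.0]
wrist_force: [-0.3, -1.0, -2.7]
width: 0.216
```

Call:
{"name": "arm_command", "arguments": {"rows": [{"xyz":[0,-0.0005,0],"gripper":0.01,"delta_rot":[0,0,0]},{"xyz":[0,-0.0005,0],"gripper":0.01,"delta_rot":[0,0,0]}]}}

```text
time: 21.2
tool_pos: [0.6023, 0.0265, 0.0231]
tcp_rot: [-3.142, -0.009, -0.0]
wrist_force: [-0.4, -1.1, -1.5]
width: 0.213
```

Call:
{"name": "arm_command", "arguments": {"rows": [{"xyz":[0,-0.0005,0],"gripper":0.01,"delta_rot":[0,0,0]},{"xyz":[0,-0.0005,0],"gripper":0.01,"delta_rot":[0,0,0]}]}}

```text
time: 21.4
tool_pos: [0.6023, 0.0274, 0.0231]
tcp_rot: [3.142, 0.009, 0.0]
wrist_force: [0.2, -0.8, -1.2]
width: 0.219
```

Call:
{"name": "arm_command", "arguments": {"rows": [{"xyz":[0,-0.0005,0],"gripper":0.01,"delta_rot":[0,0,0]},{"xyz":[0,-0.0005,0],"gripper":0.01,"delta_rot":[0,0,0]}]}}

```text
time: 21.6
tool_pos: [0.6023, 0.0284, 0.0231]
tcp_rot: [3.142, 0.009, -0.0]
wrist_force: [0.4, -1.5, -2.6]
width: 0.215
```

Call:
{"name": "arm_command", "arguments": {"rows": [{"xyz":[0,-0.0005,0],"gripper":0.01,"delta_rot":[0,0,0]},{"xyz":[0,-0.0005,0],"gripper":0.01,"delta_rot":[0,0,0]}]}}

```text
time: 21.8
tool_pos: [0.6023, 0.0295, 0.0231]
tcp_rot: [-3.142, -0.009, 0.0]
wrist_force: [-0.5, -0.6, -2.5]
width: 0.219
```

Call:
{"name": "arm_command", "arguments": {"rows": [{"xyz":[0,-0.0005,0],"gripper":0.01,"delta_rot":[0,0,0]},{"xyz":[0,-0.0005,0],"gripper":0.01,"delta_rot":[0,0,0]}]}}

```text
time: 22.0
tool_pos: [0.6023, 0.0305, 0.0231]
tcp_rot: [3.142, 0.009, 0.0]
wrist_force: [-0.1, -1.7, -2.1]
width: 0.217
```

Call:
{"name": "arm_command", "arguments": {"rows": [{"xyz":[0,-0.0005,0],"gripper":0.01,"delta_rot":[0,0,0]},{"xyz":[0,-0.0005,0],"gripper":0.01,"delta_rot":[0,0,0]}]}}

```text
time: 22.2
tool_pos: [0.6023, 0.0314, 0.0231]
tcp_rot: [3.142, 0.009, -0.0]
wrist_force: [0.1, -1.1, -2.1]
width: 0.217
```

```bash
python3 d.py; python3 - <<'E'
from workcell import read_camera
import cv2
c=read_camera("side");im=c["pixels"][:,:,::-1]
cv2.imwrite("pics/a5s.png",cv2.resize(im[150:280,270:430],None,fx=4.6,fy=4.6,interpolation=cv2.INTER_CUBIC))
E
```

```text
t 22.2 pos [0.6023 0.0314 0.0231] F [ 0.07 -1.06 -2.06] T [-0.253  0.004 -0.025] w 0.217 xang 0.32 z [-0. -0. -1.]
```

View pics/a5s.png

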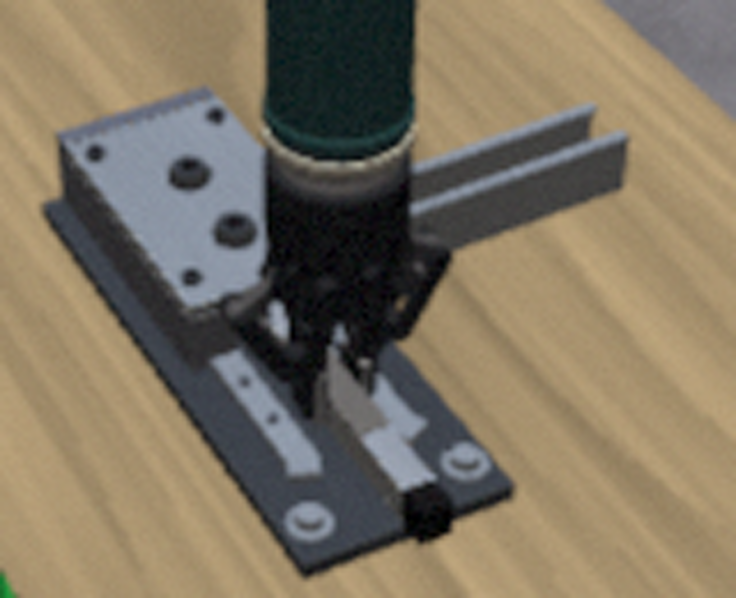

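Second hole passed as well. The bar is still in line and not slipping. On to the 145 mm hole, at about y = 0.051.

Call:
{"name": "arm_command", "arguments": {"rows": [{"xyz":[0,-0.0012,0],"gripper":0.01,"delta_rot":[0,0,0]},{"xyz":[0,-0.0012,0],"gripper":0.01,"delta_rot":[0,0,0]},{"xyz":[0,-0.0012,0],"gripper":0.01,"delta_rot":[0,0,0]},{"xyz":[0,-0.0012,0],"gripper":0.01,"delta_rot":[0,0,0]},{"xyz":[0,-0.0012,0],"gripper":0.01,"delta_rot":[0,0,0]},{"xyz":[0,0,0],"gripper":0.01,"delta_rot":[0,0,0]},{"xyz":[0,-0.0012,0],"gripper":0.01,"delta_rot":[0,0,0]},{"xyz":[0,-0.0012,0],"gripper":0.01,"delta_rot":[0,0,0]},{"xyz":[0,-0.0012,0],"gripper":0.01,"delta_rot":[0,0,0]},{"xyz":[0,-0.0012,0],"gripper":0.01,"delta_rot":[0,0,0]},{"xyz":[0,-0.0012,0],"gripper":0.01,"delta_rot":[0,0,0]}]}}

```text
time: 23.35
tool_pos: [0.6022, 0.0435, 0.0231]
tcp_rot: [3.142, 0.009, -0.0]
wrist_force: [-0.6, -1.6, -2.5]
width: 0.217
```

Call:
{"name": "arm_command", "arguments": {"rows": [{"xyz":[0,-0.001,0],"gripper":0.01,"delta_rot":[0,0,0]},{"xyz":[0,-0.0005,0],"gripper":0.01,"delta_rot":[0,0,0]},{"xyz":[0,-0.0005,0],"gripper":0.01,"delta_rot":[0,0,0]}]}}

```text
time: 23.65
tool_pos: [0.6022, 0.0455, 0.0231]
tcp_rot: [3.142, 0.009, 0.0]
wrist_force: [-0.7, -1.4, -1.9]
width: 0.214
```

Call:
{"name": "arm_command", "arguments": {"rows": [{"xyz":[0,-0.0005,0],"gripper":0.01,"delta_rot":[0,0,0]},{"xyz":[0,-0.0005,0],"gripper":0.01,"delta_rot":[0,0,0]}]}}

```text
time: 23.85
tool_pos: [0.6022, 0.0464, 0.0231]
tcp_rot: [-3.142, -0.009, 0.0]
wrist_force: [0.1, -1.7, -2.2]
width: 0.215
```

Call:
{"name": "arm_command", "arguments": {"rows": [{"xyz":[0,-0.0005,0],"gripper":0.01,"delta_rot":[0,0,0]},{"xyz":[0,-0.0005,0],"gripper":0.01,"delta_rot":[0,0,0]}]}}

```text
time: 24.05
tool_pos: [0.6022, 0.0474, 0.0231]
tcp_rot: [3.142, 0.009, -0.0]
wrist_force: [0.2, -1.8, -1.9]
width: 0.213
```

Call:
{"name": "arm_command", "arguments": {"rows": [{"xyz":[0,-0.0005,0],"gripper":0.01,"delta_rot":[0,0,0]},{"xyz":[0,-0.0005,0],"gripper":0.01,"delta_rot":[0,0,0]}]}}

```text
time: 24.25
tool_pos: [0.6022, 0.0484, 0.0231]
tcp_rot: [3.142, 0.009, -0.0]
wrist_force: [-0.2, -1.4, -1.4]
width: 0.215
```

Call:
{"name": "arm_command", "arguments": {"rows": [{"xyz":[0,-0.0005,0],"gripper":0.01,"delta_rot":[0,0,0]},{"xyz":[0,-0.0005,0],"gripper":0.01,"delta_rot":[0,0,0]}]}}

```text
time: 24.45
tool_pos: [0.6022, 0.0495, 0.0231]
tcp_rot: [-3.142, -0.009, 0.0]
wrist_force: [0.5, -1.0, -1.5]
width: 0.217
```

Call:
{"name": "arm_command", "arguments": {"rows": [{"xyz":[0,-0.0005,0],"gripper":0.01,"delta_rot":[0,0,0]},{"xyz":[0,-0.0005,0],"gripper":0.01,"delta_rot":[0,0,0]}]}}

```text
time: 24.65
tool_pos: [0.6022, 0.0503, 0.0231]
tcp_rot: [3.141, 0.009, 0.0]
wrist_force: [-0.8, -1.9, -1.1]
width: 0.217
```

Call:
{"name": "arm_command", "arguments": {"rows": [{"xyz":[0,-0.0004,0],"gripper":0.01,"delta_rot":[0,0,0]}]}}

```text
time: 24.75
tool_pos: [0.6022, 0.0503, 0.0231]
tcp_rot: [3.141, 0.009, 0.0]
wrist_force: [-0.6, -5.1, -2.5]
width: 0.216
```

Call:
{"name": "arm_command", "arguments": {"rows": [{"xyz":[0,0,0],"gripper":0.01,"delta_rot":[0,0,0]}]}}

```text
time: 24.85
tool_pos: [0.6022, 0.0503, 0.0231]
tcp_rot: [3.141, 0.009, 0.0]
wrist_force: [-0.2, -4.7, -1.7]
width: 0.217
```

Call:
{"name": "arm_command", "arguments": {"rows": [{"xyz":[0,-0.0003,0],"gripper":0.01,"delta_rot":[0,0,0]}]}}

```text
time: 24.95
tool_pos: [0.6022, 0.0504, 0.0231]
tcp_rot: [3.14, 0.009, 0.0]
wrist_force: [-0.9, -6.6, -1.6]
width: 0.217
```

Call:
{"name": "arm_command", "arguments": {"rows": [{"xyz":[0,-0.0003,0],"gripper":0.01,"delta_rot":[0,0,0]}]}}

```text
time: 25.05
tool_pos: [0.6022, 0.0503, 0.0231]
tcp_rot: [3.14, 0.009, 0.0]
wrist_force: [0.3, -7.6, -1.5]
width: 0.215
```

Call:
{"name": "arm_command", "arguments": {"rows": [{"xyz":[0,-0.0003,0],"gripper":0.01,"delta_rot":[0,0,0]},{"xyz":[0,-0.0003,0],"gripper":0.01,"delta_rot":[0,0,0]}]}}

```text
time: 25.25
tool_pos: [0.6022, 0.0504, 0.0232]
tcp_rot: [3.139, 0.01, -0.0]
wrist_force: [0.5, -9.4, -1.1]
width: 0.214
```

Call:
{"name": "arm_command", "arguments": {"rows": [{"xyz":[0,-0.0003,0],"gripper":0.01,"delta_rot":[0,0,0]},{"xyz":[0,0,0],"gripper":0.01,"delta_rot":[0,0,0]}]}}

```text
time: 25.45
tool_pos: [0.6022, 0.0504, 0.0232]
tcp_rot: [3.139, 0.01, -0.0]
wrist_force: [-0.0, -9.4, -1.2]
width: 0.216
```

Call:
{"name": "arm_command", "arguments": {"rows": [{"xyz":[0,-0.0003,0],"gripper":0.01,"delta_rot":[0,0,0]},{"xyz":[0,0,0],"gripper":0.01,"delta_rot":[0,0,0]},{"xyz":[0,0,0],"gripper":0.01,"delta_rot":[0,0,0]}]}}

```text
time: 25.75
tool_pos: [0.6023, 0.0504, 0.0232]
tcp_rot: [3.139, 0.01, -0.0]
wrist_force: [-0.8, -10.9, -1.3]
width: 0.212
```

Call:
{"name": "arm_command", "arguments": {"rows": [{"xyz":[0,0,0],"gripper":0.01,"delta_rot":[0,0,0]},{"xyz":[0,0,0],"gripper":0.01,"delta_rot":[0,0,0]},{"xyz":[0,0,0],"gripper":0.01,"delta_rot":[0,0,0]},{"xyz":[0,0,0],"gripper":0.01,"delta_rot":[0,0,0]}]}}

```text
time: 26.15
tool_pos: [0.6022, 0.0504, 0.0232]
tcp_rot: [3.139, 0.009, -0.0]
wrist_force: [-0.4, -10.6, -1.5]
width: 0.219
```

Call:
{"name": "arm_command", "arguments": {"rows": [{"xyz":[0,0,0],"gripper":0.01,"delta_rot":[0,0,0]},{"xyz":[0,0,0],"gripper":0.01,"delta_rot":[0,0,0]},{"xyz":[0,0,0],"gripper":0.01,"delta_rot":[0,0,0]},{"xyz":[0,0,0],"gripper":0.01,"delta_rot":[0,0,0]}]}}

```text
time: 26.55
tool_pos: [0.6023, 0.0504, 0.0232]
tcp_rot: [3.139, 0.009, 0.0]
wrist_force: [0.8, -11.7, -0.3]
width: 0.216
```

It stopped dead at TCP y = 0.0504, the 145 mm hole, and I held about 11 N for 0.8 s without movement. Backing out.

Call:
{"name": "arm_command", "arguments": {"rows": [{"xyz":[0,0.001,0],"gripper":0.01,"delta_rot":[0,0,0]},{"xyz":[0,0.002,0],"gripper":0.01,"delta_rot":[0,0,0]},{"xyz":[0,0.005,0],"gripper":0.01,"delta_rot":[0,0,0]},{"xyz":[0,0.01,0],"gripper":0.01,"delta_rot":[0,0,0]},{"xyz":[0,0.018,0],"gripper":0.01,"delta_rot":[0,0,0]},{"xyz":[0,0.02,0],"gripper":0.01,"delta_rot":[0,0,0]},{"xyz":[0,0.02,0],"gripper":0.01,"delta_rot":[0,0,0]},{"xyz":[0,0.02,0],"gripper":0.01,"delta_rot":[0,0,0]},{"xyz":[0,0.014,0],"gripper":0.01,"delta_rot":[0,0,0]},{"xyz":[0,0,-0.015],"gripper":0.01,"delta_rot":[0,0,0]},{"xyz":[0,0,-0.03],"gripper":0.01,"delta_rot":[0,0,0]},{"xyz":[0,0,-0.03],"gripper":0.01,"delta_rot":[0,0,0]}]}}

```text
time: 27.75
tool_pos: [0.6021, -0.0574, 0.0989]
tcp_rot: [-3.141, -0.008, 0.002]
wrist_force: [0.3, 0.3, -1.8]
width: 0.215
```

```bash
python3 d.py .6,-.13,.12 .4487,-.2984,.12
```

```text
t 27.75 pos [ 0.6021 -0.0574  0.0989] F [ 0.33  0.25 -1.82] T [-0.009 -0.036  0.023] w 0.215 xang 0.28 z [-1.6e-03  7.0e-04 -1.0e+00]
.6,-.13,.12 ->tool [-0.0025  0.0726 -0.0212]
.4487,-.2984,.12 ->tool [-1.521e-01  1.677e-01  1.000e-04]
```

Call:
{"name": "arm_command", "arguments": {"rows": [{"xyz":[-0.01,0.02,-0.02],"gripper":0.01,"delta_rot":[0,0,0]},{"xyz":[-0.0225,0.034,0],"gripper":0.01,"delta_rot":[0,0,0]},{"xyz":[-0.0225,0.034,0],"gripper":0.01,"delta_rot":[0,0,0]},{"xyz":[-0.0225,0.034,0],"gripper":0.01,"delta_rot":[0,0,0]},{"xyz":[-0.0225,0.034,0],"gripper":0.01,"delta_rot":[0,0,0]},{"xyz":[-0.0225,0.034,0],"gripper":0.01,"delta_rot":[0,0,0]},{"xyz":[-0.0225,0.034,0],"gripper":0.01,"delta_rot":[0,0,0]},{"xyz":[-0.0096,0.0163,0],"gripper":0.01,"delta_rot":[0,0,0]},{"xyz":[0,0,0],"gripper":0.01,"delta_rot":[0,0,0.0745]},{"xyz":[0,0,0],"gripper":0.01,"delta_rot":[0,0,0.0745]},{"xyz":[0,0,0],"gripper":0.01,"delta_rot":[0,0,0.0745]},{"xyz":[0,0,0],"gripper":0.01,"delta_rot":[0,0,0]}]}}

```text
time: 28.95
tool_pos: [0.4498, -0.2985, 0.119]
tcp_rot: [3.123, -0.342, 0.002]
wrist_force: [-0.3, 0.1, -2.1]
width: 0.218
```

Call:
{"name": "arm_command", "arguments": {"rows": [{"xyz":[0,0,0],"gripper":0.01,"delta_rot":[0,0,0]},{"xyz":[0,0,0],"gripper":0.01,"delta_rot":[0,0,0]}]}}

```text
time: 29.15
tool_pos: [0.4497, -0.2984, 0.1185]
tcp_rot: [3.123, -0.339, 0.001]
wrist_force: [-0.2, -0.4, -2.2]
width: 0.217
```

```bash
python3 d.py .4487,-.2984,.06; python3 - <<'E'
from workcell import read_camera
import cv2,pickle,numpy as np
from h import *
for n in("top","side"):
    c=read_camera(n);im=c["pixels"][:,:,::-1];W=cloud(c);X,Y,Z=W[...,0],W[...,1],W[...,2]
    cv2.imwrite("pics/a6%s.png"%n,im)
    m=(X>.35)&(X<.55)&(Y<-.15)&(Y>-.45)&(Z>.10)&(Z<.16)
    for s in((Y>-.225),(Y<-.36)):
        p=W[m&s]
        if len(p)>5: print(n,len(p),p.mean(0).round(4),p.min(0).round(4),p.max(0).round(4))
E
```

```text
t 29.15 pos [ 0.4497 -0.2984  0.1185] F [-0.2  -0.4  -2.16] T [-0.019 -0.024 -0.025] w 0.217 xang -12.4 z [ 4.e-04 -2.e-04 -1.e+00]
.4487,-.2984,.06 ->tool [-0.001   0.0002  0.0585]
top 253 [ 0.4669 -0.2068  0.1374] [ 0.4552 -0.2249  0.1178] [ 0.4819 -0.1898  0.1444]
side 8 [ 0.4648 -0.193   0.1336] [ 0.4639 -0.1945  0.1215] [ 0.4656 -0.1914  0.1463]
side 423 [ 0.4301 -0.3881  0.1388] [ 0.4175 -0.4108  0.1174] [ 0.4473 -0.3604  0.1464]
```

View pics/a6side.png

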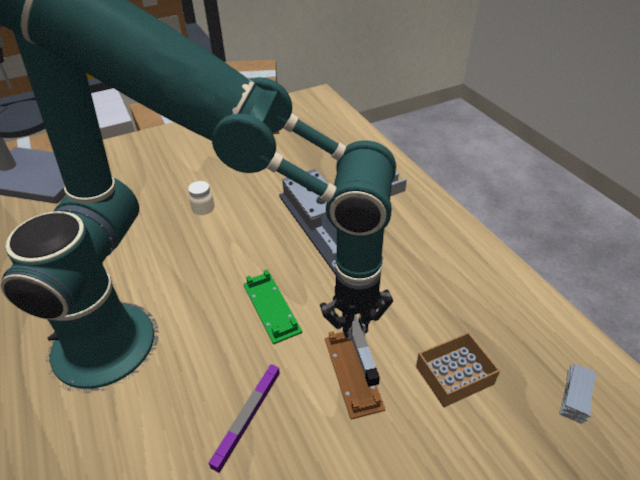

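View pics/a6top.png

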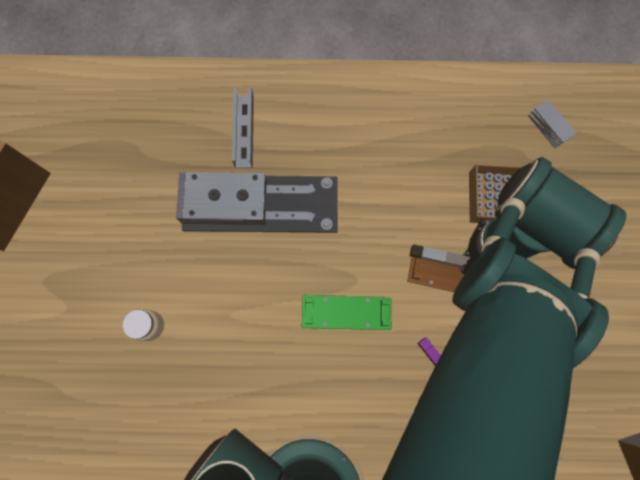

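Bar is above the correct (wooden) rest, aligned. Jig's outside groove is empty (cleat fully inside). Lowering.

Call:
{"name": "arm_command", "arguments": {"rows": [{"xyz":[-0.001,0,0.015],"gripper":0.01,"delta_rot":[0,0,0]},{"xyz":[0,0,0.025],"gripper":0.01,"delta_rot":[0,0,0]},{"xyz":[0,0,0.025],"gripper":0.01,"delta_rot":[0,0,0]},{"xyz":[0,0,0.012],"gripper":0.01,"delta_rot":[0,0,0]},{"xyz":[0,0,0.008],"gripper":0.01,"delta_rot":[0,0,0]},{"xyz":[0,0,0.004],"gripper":0.01,"delta_rot":[0,0,0]},{"xyz":[0,0,0.002],"gripper":0.01,"delta_rot":[0,0,0]},{"xyz":[0,0,0],"gripper":0.01,"delta_rot":[0,0,0]},{"xyz":[0,0,0],"gripper":0.01,"delta_rot":[0,0,0]}]}}

```text
time: 30.15
tool_pos: [0.4492, -0.2988, 0.028]
tcp_rot: [3.122, -0.342, 0.002]
wrist_force: [-0.2, -0.1, -2.0]
width: 0.212
```

Call:
{"name": "arm_command", "arguments": {"rows": [{"xyz":[0,0,0.0008],"gripper":0.01,"delta_rot":[0,0,0]},{"xyz":[0,0,0.0008],"gripper":0.01,"delta_rot":[0,0,0]},{"xyz":[0,0,0],"gripper":0.01,"delta_rot":[0,0,0]}]}}

```text
time: 30.45
tool_pos: [0.4486, -0.2983, 0.0256]
tcp_rot: [3.123, -0.342, 0.0]
wrist_force: [-0.1, 0.3, -1.7]
width: 0.22
```

Call:
{"name": "arm_command", "arguments": {"rows": [{"xyz":[0,0,0.0005],"gripper":0.01,"delta_rot":[0,0,0]},{"xyz":[0,0,0],"gripper":0.01,"delta_rot":[0,0,0]}]}}

```text
time: 30.65
tool_pos: [0.4486, -0.2984, 0.0255]
tcp_rot: [3.123, -0.342, 0.0]
wrist_force: [-1.4, 2.7, 3.7]
width: 0.219
```

Call:
{"name": "arm_command", "arguments": {"rows": [{"xyz":[0,0,0],"gripper":0.03,"delta_rot":[0,0,0]},{"xyz":[0,0,0],"gripper":0.045,"delta_rot":[0,0,0]},{"xyz":[0,0,0],"gripper":0.06,"delta_rot":[0,0,0]},{"xyz":[0,0,0],"gripper":0.07,"delta_rot":[0,0,0]},{"xyz":[0,0,0],"gripper":0.07,"delta_rot":[0,0,0]},{"xyz":[0,0,0],"gripper":0.07,"delta_rot":[0,0,0]}]}}

```text
time: 31.25
tool_pos: [0.4486, -0.2983, 0.025]
tcp_rot: [3.123, -0.342, 0.0]
wrist_force: [-0.3, 0.4, 0.3]
width: 0.819
```

Call:
{"name": "arm_command", "arguments": {"rows": [{"xyz":[0,0,-0.005],"gripper":0.07,"delta_rot":[0,0,0]},{"xyz":[0,0,-0.015],"gripper":0.07,"delta_rot":[0,0,0]},{"xyz":[0,0,-0.03],"gripper":0.07,"delta_rot":[0,0,0]},{"xyz":[0,0,-0.04],"gripper":0.07,"delta_rot":[0,0,0]},{"xyz":[0,0,-0.04],"gripper":0.07,"delta_rot":[0,0,0]},{"xyz":[0,0,-0.04],"gripper":0.07,"delta_rot":[0,0,0]},{"xyz":[0,0,-0.02],"gripper":0.07,"delta_rot":[0,0,0]},{"xyz":[0,-0.03,0],"gripper":0.07,"delta_rot":[0,0,0]},{"xyz":[0,-0.04,0],"gripper":0.07,"delta_rot":[0,0,0]},{"xyz":[0,-0.04,0],"gripper":0.07,"delta_rot":[0,0,0]},{"xyz":[0,-0.04,0],"gripper":0.07,"delta_rot":[0,0,0]},{"xyz":[0,-0.02,0],"gripper":0.07,"delta_rot":[0,0,0]}]}}

```text
time: 32.45
tool_pos: [0.4857, -0.1298, 0.2166]
tcp_rot: [-3.123, 0.339, -0.003]
wrist_force: [-0.7, -0.3, -0.3]
width: 0.823
```

```bash
python3 d.py; python3 - <<'E'
from workcell import read_camera
import cv2,pickle,numpy as np
from h import *
for n in("top","side"):
    c=read_camera(n);im=c["pixels"][:,:,::-1];W=cloud(c);X,Y,Z=W[...,0],W[...,1],W[...,2]
    cv2.imwrite("pics/a7%s.png"%n,im)
    m=((X>.35)&(X<.52)&(Y<-.15)&(Y>-.45)&(Z>.042)&(Z<.056)).astype(np.uint8)
    k,lab,st,_=cv2.connectedComponentsWithStats(m)
    p=W[lab==1+np.argmax(st[1:,4])]
    print(n,cv2.minAreaRect(p[:,:2].astype(np.float32)*1000),np.median(p[:,2]))
E
```

```text
t 32.45 pos [ 0.4857 -0.1298  0.2166] F [-0.7  -0.32 -0.34] T [-0.034 -0.023 -0.02 ] w 0.823 xang -12.4 z [ 1.9e-03  4.0e-04 -1.0e+00]
top ((463.3559875488281, -248.14889526367188), (113.71444702148438, 19.115243911743164), 72.82927703857422) 0.047698648438734
side ((449.99627685546875, -301.3416748046875), (220.847412109375, 21.873706817626953), 77.22769165039062) 0.050042145165884164
```

View pics/a7side.png

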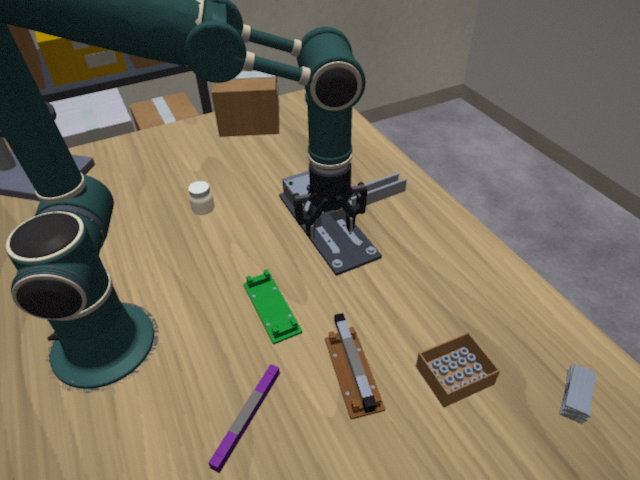

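View pics/a7top.png

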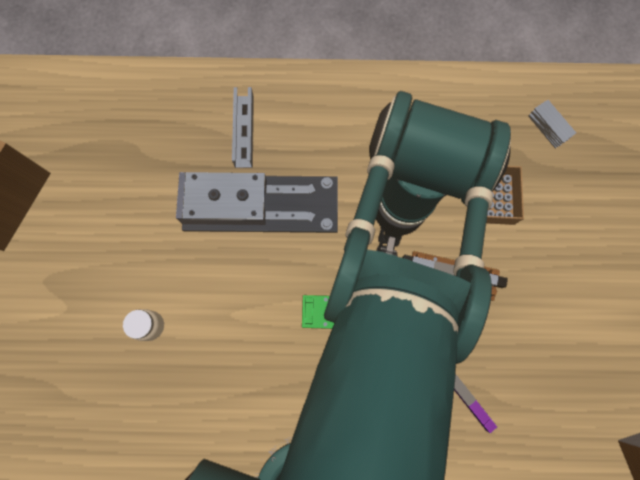

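The bar lies in both notches (side picture ~(355,360)), within about 1 mm of where it started and at the same height. The bystanders are where they were and the arm is clear.

Call:
{"name": "arm_command", "arguments": {"rows": [{"xyz":[0,0,0],"gripper":0.07,"delta_rot":[0,0,0]},{"xyz":[0,0,0],"gripper":0.07,"delta_rot":[0,0,0]},{"xyz":[0,0,0],"gripper":0.07,"delta_rot":[0,0,0]}]}}

```text
time: 32.85
tool_pos: [0.4851, -0.1334, 0.2153]
tcp_rot: [3.122, -0.344, 0.0]
wrist_force: [0.2, -1.0, 0.5]
width: 0.818
```

```bash
python3 -c "
from workcell import bot
print(bot.finish_job())"
```

```text
the job is handed in; nothing more can be done
None
```

The cleat base is home on the stop pin in the 145 mm hole. The bar is back in both notches of its wooden rest, and I handed the job in at about 33 s.

- **Tapping:** I nudged the cleat in with the bar tip in short pushes at no more than 12 mm/s. I slowed to 5 mm/s and at most 1.5 mm per move around each possible pin position. The drag was 1–2 N, and nothing met the cleat at the 95 or 120 mm holes.
- **On the pin:** The cleat stopped dead within about 1 mm of where I expected the 145 mm hole. I then held a steady press of about 11 N for 0.8 s and it did not move. The highest force I read was 11.7 N, but I only read the force at the end of each move.
- **Last checks:** The final side picture shows the bar lying at its starting height (50 mm), about 1 mm from where it began, with the other things where they were. The arm partly hid the bar in the last top picture, so the side view alone confirms where it lies. The cleat is hidden under the plate, so its final position rests on touch and on the empty groove outside the mouth.

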